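# Seat the square reference plate and trigger the scanner check

### The job

Take the square steel reference plate from the sloped rack and seat it, gridded face up, fully home in the square pocket of the scanner check station, against its sprung jaw (push the jaw back with the plate's edge), so that it lies flush. Then squeeze the trigger of the clamped scanner fully, hold it for a moment and let it go. Leave the round disc, bottle, cup and slide box where they are.

Things in the scene. Friction and masses are not known exactly. Their poses are not given: they have to be found in the camera images.
- plate: square steel plate, 50 x 50 x 10 mm, 160 g or so, a grid of fine dark lines on its top face; lies on the rack's sloped bed, tilted 30 degrees. Origin at the centre of its underside, z out of the gridded face, x up the slope, y level along the rack; the side faces square to y are free for gripping
- disc: round steel disc, 50 mm across, 10 mm thick, lying on the rack beside the square plate (centres 124 mm apart, either side). A bystander. Origin at the centre of its underside, z out of its top face
- rack: fixed white rack on the bench, 90 x 260 mm, with a flat bed sloping up by 30 degrees towards its +x (away from the robot). Origin at the centre of its foot, on the bench. The bed's middle line, on which both plates are centred (at y = -62 and +62 mm), is 58 mm up; a lip 28 mm down-slope of it stands 6 mm above the bed and spans the whole length
- station: fixed check station: grey base 130 (x) x 310 (y) x 12 mm; at +y a white nest block 100 x 100 mm, top 32 mm above the bench, with the square pocket; at -y a hand scanner clamped upside down on a post, head low and slanting to the nest, grip pointing straight up (top 210 mm above the bench). Origin on the bench under the middle of the base
- nest (a point): where the middle of the seated plate lies, at the height of the nest block's top; axes as the station's. Pocket: 10 mm deep, flat dark floor, no finger notches; a fixed wall 25 mm away at +x, side walls 26 mm away at -y and +y, and at -x (robot's side) a sprung jaw in place of a wall; the walls' tops are level with the block's top
- jaw_face (a point): middle of the upper edge of the jaw's upright face. The jaw, an aluminium bar 10 x 50 x 10 mm, level with the block's top, closes the pocket's -x side; at rest 21 mm from the nest point, so the pocket is 46 mm long and the plate cannot go straight down: its low edge goes in tilted, pushes the jaw back, then the other edge comes down inside the fixed wall
- jaw (a joint): how far the jaw is pushed back towards -x, 0 at rest, at most 0.012 m; 0.004 with the plate seated, which it then clamps with 5 N (3 N at rest, 9 N at its end)
- grip (a point): centre of the scanner's upright grip, 30 mm above this point the grip ends; the grip is 30 mm thick along y and 34 mm along x; axes as the station's. The trigger is on its +y side (towards the nest)
- trigger_pad (a point): point on the outer face of the trigger paddle (20 mm wide along x, 58 mm long), 15 mm below its free upper end; 42 mm from the grip's middle plane at rest, about 26 mm when fully squeezed
- trigger (a joint): angle of the sprung trigger, 0 at rest, 0.3 rad fully squeezed against the grip; hinged at its lower end about the station's x, takes about 6 N at the pad
- bottle: amber bottle, 48 mm across, 110 mm tall, a bystander; origin at the centre of its underside
- cup: white cup, 64 mm across, 60 mm tall, a bystander; origin at the centre of its underside
- slide_box: closed grey box, 85 x 100 x 35 mm, a bystander; origin at the centre of its underside
Mind the look-alikes: they are no part of the job. Leave any yellow look-alike of the plate alone.

How it is judged:
On the way, in this order (a step that is already met when the one before it is completed fails the run):
1. the square plate lies flush in the pocket, let go (horizontal distance between plate and nest below 0.003 m and z of plate in the frame of nest below -0.0085 m and angle between plate's own z axis and vertical below 0.04 rad and contact force between the fingers and plate below 0.2 N), for 0.2 s.
2. the trigger is squeezed fully and held a moment (value of joint trigger above 0.25 rad), for 0.2 s.
At the end, for the whole second after the job is handed in: The square plate rests gridded face up in the pocket, centred within 3 mm, its underside at least 8.5 mm below the mouth (flush within 1.5 mm), tilted less than 0.04 rad, at rest; the trigger has sprung back to below 0.05 rad after a full squeeze (over 0.25 rad for 0.2 s) made with the plate seated (horizontal distance between plate and nest below 0.003 m and z of plate in the frame of nest below -0.0085 m and angle between plate's own z axis and vertical below 0.04 rad and linear speed of plate below 0.02 m/s and value of joint trigger below 0.05 rad); the robot touches nothing.
It fails at once if the disc is moved more than 30 mm (distance of disc from where it was at the start of the episode above 0.03 m).
It fails at once if the bottle is moved more than 30 mm or tipped (distance of bottle from where it was at the start of the episode above 0.03 m or angle between bottle's own z axis and vertical above 0.5 rad).
It fails at once if the cup is moved more than 30 mm or tipped (distance of cup from where it was at the start of the episode above 0.03 m or angle between cup's own z axis and vertical above 0.5 rad).
It fails at once if the slide box is moved more than 30 mm (distance of slide_box from where it was at the start of the episode above 0.03 m).
It also fails if it takes over 58 s, if anything falls off the work surface, if the arm or the gripper's body presses on something with over 40 N, if the wrist force passes 120 N, or if a joint passes its speed limit or range.

### The arm

A 6-joint arm with a two-finger parallel gripper is mounted at the origin on the work surface. World frame = base frame: x ahead of the robot, y to its left, z up, the work surface at z = 0. Lengths are in m, angles in rad, forces in N, time in s.
With the tool pointing down it reaches from about 0.35 to 0.975 m from the base axis. Payload 7.1 kg.
Tool frame: the origin (TCP) lies midway between the tips of the shut fingers; the grasp point (between the pads) lies 19 mm behind it; z points along the fingers, x is the direction in which the jaws open and shut, and the axes are right-handed (so a half turn about z gives the same grasp; the last joint's range is limited). The gripper opens to 88 mm and grips with 3 to 60 N. Pads are 20 mm wide; open, the fingers measure 115 mm over their backs; the gripper's body (75 mm by 178 mm) begins 61 mm behind the grasp point.
Start: joints at [1.279, 0.423, 1.63, -0, 1.089, -0.019], TCP at [0.168, 0.602, 0.223] pointing down, gripper open.
Joint ranges: [-3, 3], [-0.9, 2.11], [0.09, 2.58], [-1.31, 4.45], [0.11, 2.69], [-2.54, 2.54]. Speed limits (rad/s): [2.39, 2.39, 3.01, 3.14, 3.14, 3.14].

### API

Orientations are given as a unit quaternion [w, x, y, z].
In Python, from station import move_pose, movel, movej, command_gripper, wait, inverse_kinematics, read_camera, camera_info, MotionError, job_done, get_time, get_joint_pos, get_qvel, get_effort, get_tcp_pos, get_ee_rot, get_ft_force, get_ft_torque, get_grip_width gives the robot as it stands. Calls block until the motion is done:
- move_pose(position, orientation): joint-space move of the TCP to a pose.
- movel(position, frame=None, v=0.15, until_force=None): straight line of the TCP; frame=None keeps the orientation; v is the mean speed in m/s. With until_force (N) it stops when the force on the tool has changed by that much, and returns True; else False.
- movej(angles): joint-space move.
- command_gripper(opening): opening from 0.0 (shut) to 1.0 (fully open); the grip force is fixed at half the most; returns when the fingers have stopped.
- wait(seconds).
- inverse_kinematics(position, orientation): joint angles nearest the present ones, or None.
- read_camera(name): name is "scene" or "top"; returns the picture (384x512x3 uint8, red, green, blue); there is no depth.
- camera_info(name): a dict with "intrinsics" (3x3 intrinsics, pixels), "T" (4x4, takes a point from camera to world coordinates). Camera axes: x right, y up, looking along -z (the intrinsics and any distortion apply to the point x, -y, -z); pixel columns grow to the right and rows downward; lengths in m; the calibration is good to about 2 mm. A picture is of the moment at which its call begins. camera_info takes no time and is no camera call.
A pose or a line that the arm cannot do raises MotionError and nothing moves.
- job_done(): hands the job in, once; it reports no verdict.
Readings, each from a call of its own:
- get_time(): time.
- get_joint_pos(): joint angles.
- get_qvel(): joint speeds.
- get_effort(): joint torques, N m.
- get_tcp_pos(): TCP position.
- get_ee_rot(): TCP orientation.
- get_ft_force(): force on the tool from outside, world axes, zero at the start.
- get_ft_torque(): the same for the moment, N m.
- get_grip_width(): opening from 0.0 (shut) to 1.0 (fully open).
Only numpy, scipy, OpenCV 4.12 (cv2) and the standard library are available. Lean on these libraries where they do the work, as an engineer would, in place of code of your own. Each camera call takes 0.05 s, during which the arm holds its last target. There are 200 camera calls.

## Working session

There is one attempt and no reset: what is moved stays moved. The work goes in short steps, each a Python script; the robot and the scene stay as the last script left them, time stands still between calls to the robot, and variables do not carry over. Pictures are saved under pics/ and viewed, about 8 in all and at most 12, crops included, and the job is handed in when it is done.

```bash
mkdir -p pics; ls
python3 - <<'E'
from station import *
import cv2,numpy as np
np.set_printoptions(precision=4,suppress=True)
for n in("scene","top"):
    im=read_camera(n); cv2.imwrite(f"pics/{n}0.png",cv2.cvtColor(im,cv2.COLOR_RGB2BGR))
    c=camera_info(n); print(n,{k:v for k,v in c.items()})
print(get_time(),get_tcp_pos(),get_ee_rot(),get_ft_force())
E
```

```text
pics
scene {'intrinsics': array([[446.2137,   0.    , 262.5389],
       [  0.    , 446.2137, 187.1329],
       [  0.    ,   0.    ,   1.    ]]), 'T': array([[ 0.7813, -0.5281,  0.3327,  1.0465],
       [ 0.6242,  0.6592, -0.4194, -0.5217],
       [ 0.0022,  0.5354,  0.8446,  1.2129],
       [ 0.    ,  0.    ,  0.    ,  1.    ]])}
top {'intrinsics': array([[377.6523,   0.    , 255.4275],
       [  0.    , 377.6523, 187.0616],
       [  0.    ,   0.    ,   1.    ]]), 'T': array([[ 0.0032,  0.981 , -0.1939,  0.3728],
       [-0.9999,  0.0064,  0.016 , -0.0026],
       [ 0.0169,  0.1938,  0.9809,  1.304 ],
       [ 0.    ,  0.    ,  0.    ,  1.    ]])}
0.1 [0.1682 0.6014 0.222 ] [ 0.0004  0.7967  0.6044 -0.0005] [ 0.5515  0.5721 -0.2173]
```

View pics/scene0.png

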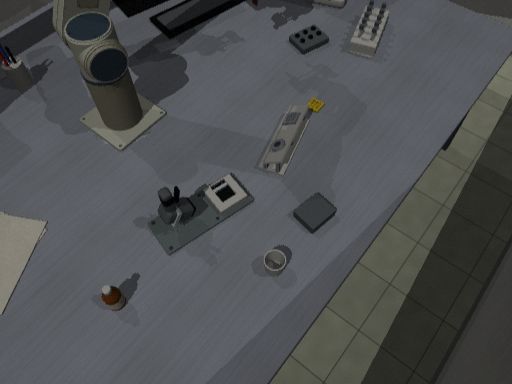

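View pics/top0.png

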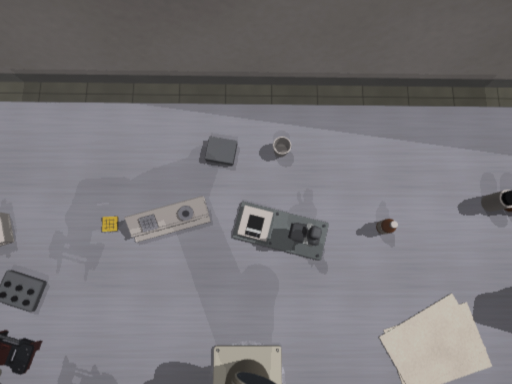

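Both views show the whole scene. In the top view the plate is at (148,224) and the disc at (185,213) on the rack. The nest is at (254,223), the scanner at about (305,233) and the yellow look-alike at (110,224). I'll zoom in on the rack and station in both cameras.

Run:
```python
from station import *
import cv2,numpy as np
A={}
for n in("scene","top"):
    a=np.mean([read_camera(n).astype(float) for _ in range(6)],0); np.save(f"pics/{n}.npy",a); A[n]=a
def crop(a,c0,r0,w,h,s):
    b=cv2.cvtColor(np.clip(a,0,255).astype(np.uint8),cv2.COLOR_RGB2BGR)[r0:r0+h,c0:c0+w]
    b=cv2.resize(b,None,fx=s,fy=s,interpolation=cv2.INTER_CUBIC)
    for k in range(0,w,10): cv2.putText(b,str(c0+k),(k*s,8),0,.3,(0,255,255)); cv2.line(b,(k*s,10),(k*s,14),(0,255,255))
    for k in range(0,h,10): cv2.putText(b,str(r0+k),(0,k*s+3),0,.3,(0,255,255))
    return b
t1=crop(A['top'],229,197,102,66,7); cv2.imwrite('pics/c1.png',t1)
t2=crop(A['scene'],140,165,124,90,6); cv2.imwrite('pics/c2.png',t2)
a=crop(A['top'],98,190,120,60,6);b=crop(A['scene'],248,90,90,90,6)[:,:540]
cv2.imwrite('pics/c3.png',np.vstack([cv2.resize(a,None,fx=.75,fy=.75),np.zeros((10,540,3),np.uint8),cv2.resize(b,None,fx=.58,fy=.58,interpolation=cv2.INTER_AREA) if False else cv2.copyMakeBorder(cv2.resize(b,(310,310)),0,0,0,230,0)]))
```

```text
(no output)
```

View pics/c1.png

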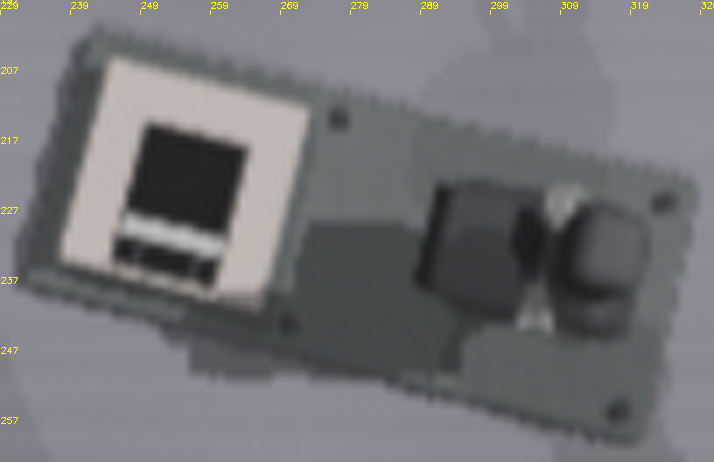

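View pics/c2.png

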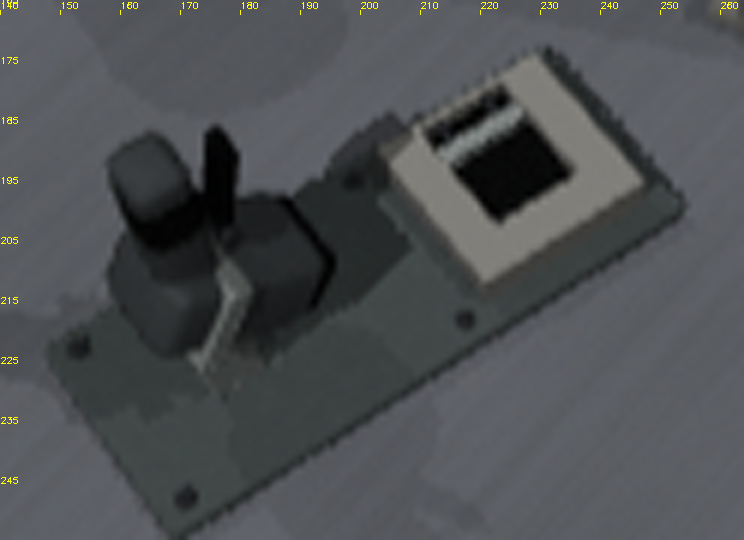

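View pics/c3.png

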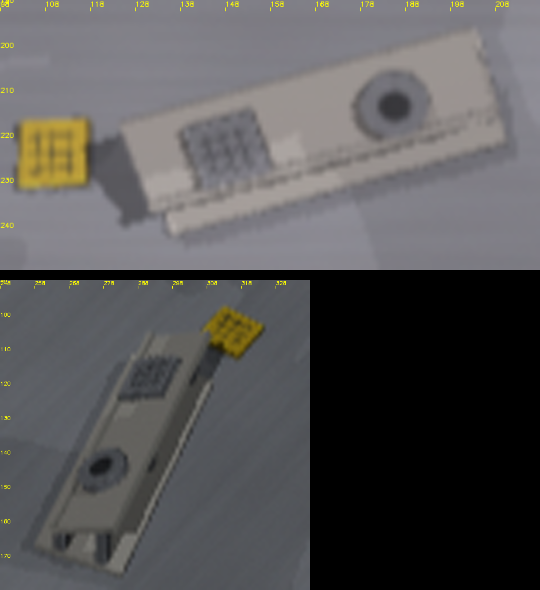

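The crops are clear. In the top view the white nest block runs from (244,205) to (268,240), with the jaw strip on the robot's side. The trigger is the dark blade at (303,231), beside the grip cap at (314,230). Next I'll mask these and cast rays.

```bash
cat > vis.py <<'E'
from station import *
import cv2,numpy as np
np.set_printoptions(precision=4,suppress=True)
def ray(n,p):
    c=camera_info(n);K=c["intrinsics"];T=np.array(c["T"])
    p=np.atleast_2d(np.float64(p)); q=(p-K[:2,2])/np.array([K[0,0],K[1,1]])
    d=np.c_[q[:,0],-q[:,1],-np.ones(len(q))]@T[:3,:3].T
    return T[:3,3],d
def cast(n,p,z):
    o,d=ray(n,p); return o+d*((z-o[2])/d[:,2])[:,None]
def tri(p1,p2):
    o1,d1=ray("scene",p1);o2,d2=ray("top",p2);d1=d1[0];d2=d2[0]
    s=np.linalg.lstsq(np.c_[d1,-d2],o2-o1,rcond=None)[0]
    a=o1+s[0]*d1;b=o2+s[1]*d2; return (a+b)/2,np.linalg.norm(a-b)
S=8
def blob(f,roi,thr,pt=None):
    "largest contour (subpixel, via upsampling) where f>thr in roi=(c0,r0,c1,r1)"
    c0,r0,c1,r1=roi; g=cv2.resize(f[r0:r1,c0:c1].astype(np.float32),None,fx=S,fy=S,interpolation=cv2.INTER_CUBIC)
    m=cv2.morphologyEx((g>thr).astype(np.uint8),cv2.MORPH_OPEN,np.ones((9,9)))
    cs=cv2.findContours(m,cv2.RETR_EXTERNAL,cv2.CHAIN_APPROX_NONE)[0]
    c=max(cs,key=cv2.contourArea)[:,0].astype(float)
    return (c+.5)/S-.5+[c0,r0],m
def rect(n,c,z):
    w=cast(n,c,z)[:,:2]; r=cv2.minAreaRect((w*1000).astype(np.float32))
    M=cv2.moments((w*1000).astype(np.float32)[:,None])
    return r,(M['m10']/M['m00'],M['m01']/M['m00'])
E
python3 - <<'E'
from vis import *
I={n:np.load(f"pics/{n}.npy") for n in("scene","top")}
for n,px in {"top":[(240,215),(254,217),(252,228),(250,234),(280,215),(148,217),(163,205),(146,222),(150,222),(185,207),(303,231)],"scene":[(217,200),(223,190),(218,184),(238,205),(290,122),(292,114),(278,142),(175,195)]}.items():
    print(n,[(p,I[n][p[1],p[0]].round().astype(int).tolist()) for p in px])
out=[]
for n,roi,roi2,roi3 in(("top",(232,198,276,246),(132,210,162,236),(172,202,198,226)),("scene",(200,170,252,216),(276,106,304,128),(266,132,290,154))):
    a=I[n];v=a.mean(2);rb=a[...,0]-a[...,2]
    thr=(v[215,240]+v[215,280])/2 if n=="top" else 95
    c,m=blob(v,roi,thr); r,mc=rect(n,c,.032); print(n,"nest block",r,mc); out.append(m)
    for nm,ro in(("plate",roi2),("disc",roi3)):
        c,m=blob(-rb,ro,-1.0); r,mc=rect(n,c,.0667); print(n,nm,r,mc,"px",c.mean(0)); out.append(m)
h=max(m.shape[0] for m in out)
cv2.imwrite("pics/m.png",np.hstack([cv2.copyMakeBorder(m*255,0,h-m.shape[0],0,8,0,value=90) for m in out])[:, :1600])
im=cv2.imread("pics/m.png"); cv2.imwrite("pics/m.png",cv2.resize(im,(800,int(im.shape[0]*800/im.shape[1]))))
E
```

```text
top [((240, 215), [73, 75, 76]), ((254, 217), [37, 36, 38]), ((252, 228), [97, 98, 98]), ((250, 234), [41, 40, 41]), ((280, 215), [108, 112, 114]), ((148, 217), [113, 112, 118]), ((163, 205), [128, 126, 132]), ((146, 222), [112, 110, 117]), ((150, 222), [105, 103, 109]), ((185, 207), [112, 111, 117]), ((303, 231), [33, 32, 34])]
scene [((217, 200), [128, 127, 122]), ((223, 190), [10, 10, 10]), ((218, 184), [10, 9, 9]), ((238, 205), [58, 64, 63]), ((290, 122), [72, 74, 78]), ((292, 114), [57, 59, 62]), ((278, 142), [24, 26, 28]), ((175, 195), [3, 2, 2])]
top nest block ((514.765380859375, -17.329994201660156), (145.6690216064453, 149.82666015625), 0.3459084928035736) (522.529270954042, -22.22175240662828)
top plate ((495.9346008300781, 327.3399963378906), (49.93970489501953, 54.609859466552734), 18.00923728942871) (496.0447453856123, 327.2499122414917) px [148.0343 222.8416]
top disc ((530.0923461914062, 208.37896728515625), (47.92087173461914, 49.615966796875), 0.3250355124473572) (529.781917573311, 208.11570815341074) px [185.1256 212.8461]
scene nest block ((499.5353698730469, -23.141563415527344), (101.1002197265625, 103.6713638305664), 75.5230484008789) (505.989914474178, -24.021773242668512)
scene plate ((471.39031982421875, 311.7521057128906), (48.59226989746094, 98.222412109375), 37.72502899169922) (457.1683864423064, 317.3996664044261) px [280.235  114.2324]
scene disc ((530.9838256835938, 204.78041076660156), (55.260658264160156, 44.6378059387207), 71.98863220214844) (531.1881083121292, 204.7951829974107) px [277.4295 144.7584]
```

View pics/m.png

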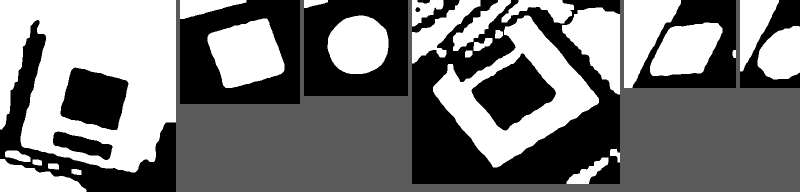

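The top-view plate and disc masks are clean, with centres 124 mm apart as specified, but the nest and scene-plate masks leak. I'll tighten those, correct for the visible side faces, and triangulate the grip cap and trigger tip.

```bash
cat >> vis.py <<'E'
def proj(n,P):
    c=camera_info(n);K=c["intrinsics"];T=np.array(c["T"]); q=(np.atleast_2d(P)-T[:3,3])@T[:3,:3]
    return np.c_[K[0,0]*q[:,0]/-q[:,2]+K[0,2],K[1,1]*-q[:,1]/-q[:,2]+K[1,2]]
E
python3 - <<'E'
from vis import *
from scipy.spatial import ConvexHull
I={n:np.load(f"pics/{n}.npy") for n in("scene","top")}
top,sc=I["top"],I["scene"]
print("white top",top[210,248],top[232,264],top[239,257], "scene",sc[180,228],sc[208,230],sc[197,208])
for t in(135,150):
    c,_=blob(top.mean(2),(232,198,276,246),t); print("top nest",t,rect("top",c,.032))
for t in(95,105):
    f=np.where(sc[...,0]-sc[...,2]>1,sc.mean(2),0); c,_=blob(f,(200,170,252,216),t); print("scene nest",t,rect("scene",c,.032))
# plate in scene with tighter mask
for t in(2.,3.):
    c,_=blob(sc[...,2]-sc[...,0],(280,108,302,126),t); print("scene plate",t,rect("scene",c,.0667),c.min(0),c.max(0))
# silhouette bias for a hypothesised plate / disc
yaw=np.arctan2(.274,.962);th=np.pi/6
Rz=np.array([[np.cos(yaw),-np.sin(yaw),0],[np.sin(yaw),np.cos(yaw),0],[0,0,1]]);Ry=np.array([[np.cos(th),0,-np.sin(th)],[0,1,0],[np.sin(th),0,np.cos(th)]]);R=Rz@Ry
sq=np.array([[a,b,z] for a in(-25,25) for b in(-25,25) for z in(0,10)])/1000.
k=np.linspace(0,2*np.pi,60);di=np.array([[25*np.cos(a),25*np.sin(a),z] for a in k for z in(0,10)])/1000.
for nm,m,c0 in(("plate",sq,(.496,.327)),("disc",di,(.530,.208))):
    o=np.array([*c0,.0667])-R[:,2]*.01
    for n in("top","scene"):
        p=proj(n,m@R.T+o); h=p[ConvexHull(p).vertices]; w=cast(n,h,.0667)[:,:2]*1000
        M=cv2.moments(w.astype(np.float32)[:,None]); print(nm,n,"bias mm",np.array([M['m10']/M['m00'],M['m01']/M['m00']])-np.array(c0)*1000)
E
python3 - <<'E'
import cv2,numpy as np
I={n:np.load(f"pics/{n}.npy") for n in("scene","top")}
def crop(a,c0,r0,w,h,s,g):
    b=cv2.cvtColor(np.clip(255*(a/255)**g,0,255).astype(np.uint8),cv2.COLOR_RGB2BGR)[r0:r0+h,c0:c0+w]
    b=cv2.resize(b,None,fx=s,fy=s,interpolation=cv2.INTER_NEAREST)
    for k in range(0,w,5): cv2.putText(b,str(c0+k),(k*s,8),0,.3,(0,255,255)); cv2.line(b,(k*s,10),(k*s,14),(0,255,255))
    for k in range(0,h,5): cv2.putText(b,str(r0+k),(0,k*s+8),0,.3,(0,255,255))
    return b
a=crop(I['top'],285,218,40,32,10,.5);b=crop(I['scene'],155,183,40,45,10,.5)
cv2.imwrite('pics/s.png',np.hstack([cv2.copyMakeBorder(a,0,130,0,0,0),b]))
E
```

```text
white top [190.1667 183.1667 179.3333] [190.6667 184.1667 179.    ] [120.6667 116.6667 114.6667] scene [128.8333 126.8333 122.5   ] [63.6667 64.     61.1667] [90.     89.5    86.3333]
top nest 135 (((502.473876953125, -22.433624267578125), (101.2966537475586, 101.6229248046875), 75.97538757324219), (507.584559947548, -23.27037643117375))
top nest 150 (((502.35443115234375, -22.310829162597656), (99.5735855102539, 99.56771850585938), 75.909423828125), (509.6936192379158, -23.484578778729585))
scene nest 95 (((500.6129150390625, -23.82306671142578), (101.00849914550781, 101.0677719116211), 75.71346282958984), (510.0237180871503, -25.250870502065396))
scene nest 105 (((500.4560241699219, -23.41436004638672), (99.66567993164062, 100.0745620727539), 75.71891021728516), (510.1795060321274, -24.8944016594757))
scene plate 2.0 (((497.3499755859375, 323.6718444824219), (42.0488395690918, 70.7256088256836), 16.494096755981445), (497.18913584560926, 323.86458991526496)) [282.4375 111.8125] [299.5625 123.9375]
scene plate 3.0 (((497.25665283203125, 323.81817626953125), (41.514015197753906, 68.84406280517578), 16.806522369384766), (497.0817765248682, 323.97594051779924)) [282.5625 111.9375] [299.4375 123.8125]
plate top bias mm [ 2.174  -0.2669]
plate scene bias mm [ 4.616  -2.1766]
disc top bias mm [1.9749 0.0356]
disc scene bias mm [ 4.439  -1.8636]
```

View pics/s.png

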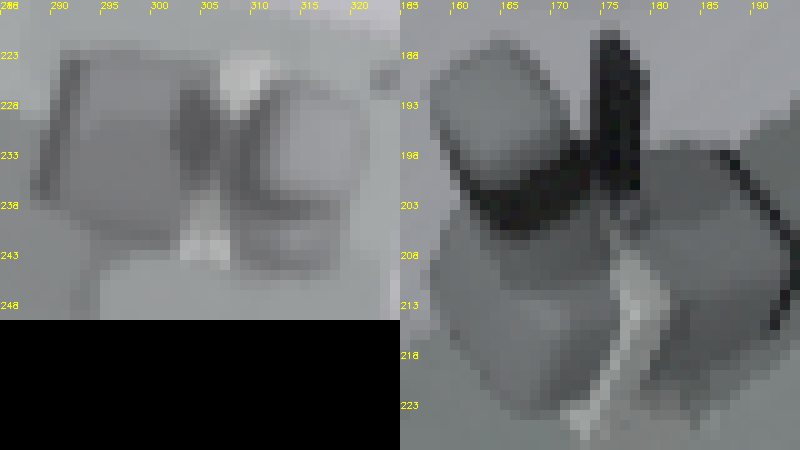

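Both cameras agree to about 2 mm. Averages:

| Item | x, y (mm) | Yaw |
|---|---|---|
| Nest | (501.5, -23.0) | -14.2° |
| Plate | (493, 327) | 15.9° |

The zoomed view shows the grip cap at top (315,231) and scene (164,190), with the trigger's upper end at scene (176,187). Now I'll pick the plate.

```bash
sed -i 's/^PLOW=.*/PLOW=(.005-.025*np.cos(30*D),.058-.025*np.sin(30*D))  # xy was measured on the top face/' rob.py
python3 - <<'E'
from rob import *
for F,l,t,b in((PL,PLOW,30,.07),(PL,PLOW,30,0),(NE,(-.014,.10),30,0),(NE,(-.014,.040),30,0),(NE,(-.014,.0225),30,0),(NE,(-.025,.0225),30,0),(NE,(-.014,.0225),25,0),(NE,(-.026,.0225),20,0),(NE,(-.0276,.0225),8,0)):
    j=inverse_kinematics(*tool(F,l,t*D,1,0,b)); print(l,t,None if j is None else np.array(j))
command_gripper(1.0)
p,q=tool(PL,PLOW,30*D,1,0,.07); move_pose(p,q)
p,q=tool(PL,PLOW,30*D,1,0,.0); print(movel(p,q,v=.06,until_force=8),get_tcp_pos(),p)
print(command_gripper(0.3),get_grip_width()*88,get_ft_force(),get_time())
p,q=tool(PL,PLOW,30*D,1,0,.06); movel(p,q,v=.1); print(get_grip_width()*88,get_ft_force(),get_time())
import cv2
a=read_camera("top")[190:250,98:218]; b=read_camera("scene")[60:150,238:338]
a=cv2.resize(a,None,fx=4,fy=4,interpolation=2);b=cv2.resize(b,(400,360),interpolation=2)
cv2.imwrite("pics/pick.png",cv2.cvtColor(np.hstack([cv2.copyMakeBorder(b,0,0,0,0,0),np.vstack([a,np.zeros((120,480,3),np.uint8)])[:,:400]]),cv2.COLOR_RGB2BGR))
E
```

```text
(np.float64(-0.01665063509461097), np.float64(0.045500000000000006)) 30 [ 0.6401  0.3779  2.0327 -0.3552  0.392  -0.9023]
(np.float64(-0.01665063509461097), np.float64(0.045500000000000006)) 30 [ 0.6214  0.526   2.0029 -0.4766  0.2789 -0.7895]
(-0.014, 0.1) 30 [-0.0277  0.322   2.174  -0.2986  0.2818 -1.0788]
(-0.014, 0.04) 30 [-0.0277  0.4587  2.1953 -0.6332  0.1387 -0.7376]
(-0.014, 0.0225) 30 None
(-0.025, 0.0225) 30 None
(-0.014, 0.0225) 25 [-0.0415  0.5066  2.1412 -0.2892  0.2116 -1.0902]
(-0.026, 0.0225) 20 [-0.0488  0.5113  2.1078 -0.1312  0.3197 -1.2514]
(-0.0276, 0.0225) 8 [-0.0741  0.5699  1.9689 -0.      0.6028 -1.3971]
False [0.5097 0.3316 0.0713] [np.float64(0.5096673500438732), np.float64(0.33149084805566775), np.float64(0.07100333209967909)]
False 49.514801309705675 [-0.3098 -0.1137  1.4502] 4.4833
49.55163263583877 [-0.2679 -0.3055 -1.7404] 5.2333
```

View pics/pick.png

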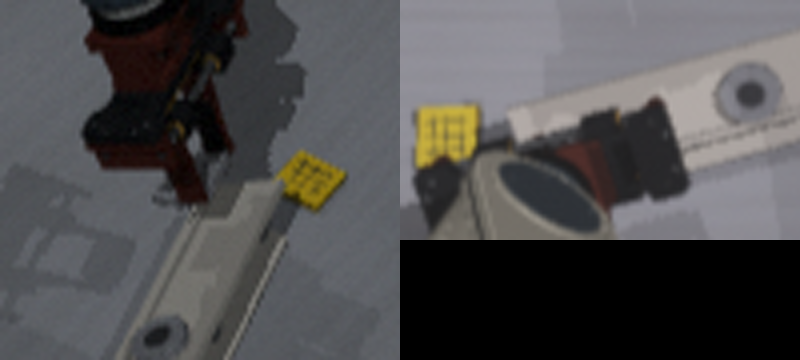

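The plate is held: width 49.5 mm, weight about 1.6 N, and the rack is empty at the plate's spot. Next I go to the nest at 25° tilt and feel for the floor.

Run:
```python
from rob import *
p,q=tool(NE,(-.014,.10),25*D,1); move_pose(p,q)
p,q=tool(NE,(-.014,.042),25*D,1); movel(p,q,v=.1); wait(.2)
f0=get_ft_force()
p,q=tool(NE,(-.014,.018),25*D,1); h=movel(p,q,v=.02,until_force=4)
t=get_tcp_pos(); print("hit",h,"low z",.018+t[2]-p[2],"f",get_ft_force()-f0,get_grip_width()*88,get_time())
```

```text
hit True low z 0.021261096733976373 f [1.0322 0.3123 6.0804] 49.27394075575491 8.5417
```

The low edge reached the floor at z = 21.3 mm (nominal 22), so it is inside the pocket. Now I probe the side walls to centre it in y.

Run:
```python
from rob import *
Z=.0222; th=25*D
p,q=tool(NE,(-.014,Z),th,1); movel(p,q,v=.02); wait(.2); f0=get_ft_force()
ey=np.array([-np.sin(NE['yaw']),np.cos(NE['yaw']),0]); r=[]
for sg in(1,-1):
    p,q=tool(NE,(-.014,Z),th,1,sg*.004); h=movel(p,q,v=.012,until_force=3); t=get_tcp_pos()
    r.append((np.array(t)-[*NE['xy'],0])@ey); print(sg,h,r[-1]*1000,get_ft_force()-f0,get_grip_width()*88)
    p,q=tool(NE,(-.014,Z),th,1,0); movel(p,q,v=.03); wait(.1)
print("mid mm",np.mean(r)*1000,"span",(r[0]-r[1])*1000,get_ft_torque(),get_time())
```

```text
1 True 1.3054539329690062 [ 0.6033 -1.8645 -1.1591] 49.80746995030444
-1 True -0.8519134652936957 [ 0.9729  3.0609 -0.5081] 49.316760284677905
mid mm 0.2267702338376553 span 2.157367398262702 [-0.0161  0.1911  0.0079] 10.1833
```

Run:
```python
from rob import *
Z=.0222; DY=.0002
ex=np.array([np.cos(NE['yaw']),np.sin(NE['yaw']),0])
p,q=tool(NE,(-.014,Z),25*D,1,DY); movel(p,q,v=.02); wait(.1); f0=get_ft_force()
p,q=tool(NE,(-.024,Z),25*D,1,DY); h=movel(p,q,v=.012,until_force=2); t=get_tcp_pos()
print("jaw",h,"low x",(-.024+(np.array(t)-p)@ex)*1000,(get_ft_force()-f0)@ex)
for x,th in((-.0245,25),(-.0258,20),(-.0268,15),(-.0275,9)):
    p,q=tool(NE,(x,Z),th*D,1,DY); movel(p,q,v=.015); wait(.1); t=np.array(get_tcp_pos())
    print(x,th,"err",((t-p)*1000),"f along x,z",(get_ft_force()-f0)@ex,(get_ft_force()-f0)[2],get_grip_width()*88,get_time())
import cv2
a=read_camera("top")[190:260,220:320]; b=read_camera("scene")[150:230,170:270]
cv2.imwrite("pics/in.png",cv2.cvtColor(np.hstack([cv2.resize(b,(400,320),interpolation=2),cv2.resize(a,(400,280),interpolation=2)[:320] if 0 else cv2.copyMakeBorder(cv2.resize(a,(400,280),interpolation=2),0,40,0,0,0)]),cv2.COLOR_RGB2BGR))
```

```text
jaw True low x -17.278977044881447 1.5843049351667877
-0.0245 25 err [ 1.2712 -0.0683  0.5092] f along x,z 5.901480134899086 -1.5252675198228214 49.8737041197868 11.7083
-0.0258 20 err [2.2025 0.0396 0.6974] f along x,z 6.79688486496692 0.6194435116950343 49.577220304865264 12.175
-0.0268 15 err [ 2.6902 -0.1694  0.7559] f along x,z 7.530161571737945 0.008053706970248264 49.32198825495425 12.65
-0.0275 9 err [ 2.7016 -0.2376  0.6216] f along x,z 7.650734563364677 0.26289630568272143 49.49609020780282 13.1833
```

View pics/in.png

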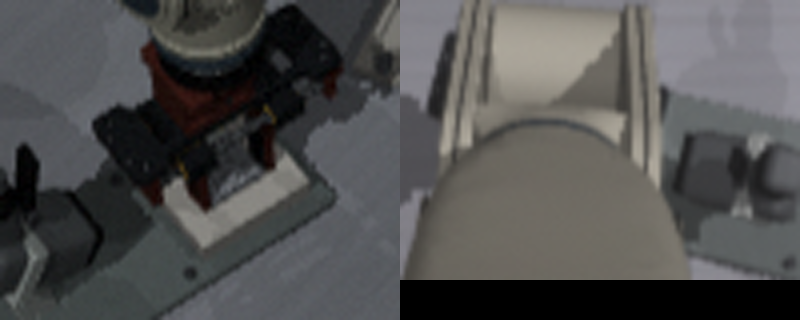

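The plate sits with its low edge in the pocket, fingers above the block. The arm gave about 2.7 mm against the jaw, leaving almost no clearance at the fixed wall, so I'll tip back, push further and come down again.

Run:
```python
from rob import *
Z=.0218; DY=.0002
ex=np.array([np.cos(NE['yaw']),np.sin(NE['yaw']),0])
for x,th in((-.0285,15),(-.0302,15),(-.0306,12),(-.0308,8.5)):
    p,q=tool(NE,(x,Z),th*D,1,DY); movel(p,q,v=.015); wait(.15); t=np.array(get_tcp_pos()); f=get_ft_force()
    print(x,th,"low x",(x+(t-p)@ex)*1000,"high x",(x+(t-p)@ex)*1000+50*np.cos(th*D),"dz",(t-p)[2]*1000,"tip z",t[2],"f",f@ex,f[2],get_grip_width()*88,get_time())
```

```text
-0.0285 15 low x -26.270696952534543 high x 22.02559436191887 dz 0.8154789706359202 tip z 0.038508693161644944 f 6.36061028305091 1.906002178393559 49.20707321260997 13.8833
-0.0302 15 low x -27.60313375829855 high x 20.693157556154862 dz 0.870173603979417 tip z 0.03856338779498844 f 6.607226657931289 1.4613116020921555 49.33470315442278 14.3
-0.0306 12 low x -27.38555649889584 high x 21.521823537794443 dz 0.9370675238628418 tip z 0.03655572606202452 f 7.822413931265778 1.8838793327887224 49.844981733988966 14.7417
-0.0308 8.5 low x -27.659829247794043 high x 21.7909639203018 dz 0.8191909126845851 tip z 0.0339700686696102 f 7.716560749227185 1.1937298729071233 49.53137429250153 15.2083
```

Run:
```python
from rob import *
DY=.0002
p,q=tool(NE,(-.0308,.0212),8*D,1,DY); movel(p,q,v=.015); wait(.1); print("tip",get_tcp_pos(),get_ft_force())
command_gripper(0.72); wait(.2); print("open",get_grip_width()*88,get_ft_force(),get_time())
t=np.array(get_tcp_pos()); movel(t+[0,0,.03],v=.1); command_gripper(0.0)
c,s=np.cos(NE['yaw']),np.sin(NE['yaw'])
def at(u,v,z): return [NE['xy'][0]+c*u-s*v,NE['xy'][1]+s*u+c*v,z]
q=quat(NE['yaw'],0,1)
movel(at(.012,DY,.055),q,v=.1); wait(.15); f0=get_ft_force()
h=movel(at(.012,DY,.026),q,v=.03,until_force=6); print("touch",h,get_tcp_pos()[2],get_ft_force()-f0)
t=np.array(get_tcp_pos()); h=movel(at(.012,DY,t[2]-.012),q,v=.015,until_force=22); wait(.2)
print("press",h,get_tcp_pos()[2],get_ft_force()-f0,get_time())
movel(at(.012,DY,.1),q,v=.12)
movel(at(.012,DY,.16),q,v=.2)
import cv2
a=read_camera("top"); b=read_camera("scene")
cv2.imwrite("pics/press.png",cv2.cvtColor(np.hstack([cv2.resize(b[165:225,180:260],(400,300),interpolation=2),cv2.resize(a[195:255,225:305],(400,300),interpolation=2)]),cv2.COLOR_RGB2BGR)); print(get_time())
```

```text
tip [ 0.5146 -0.0256  0.0332] [ 7.8101 -2.2478  3.452 ]
open 62.814150937044005 [ 0.6422 -0.5598  5.5611] 16.2083
touch True 0.03233134291562807 [-1.5904  0.2148  7.7852]
press True 0.03235328291152921 [-2.4701  0.9795  7.4718] 19.3167
20.5833
```

View pics/press.png

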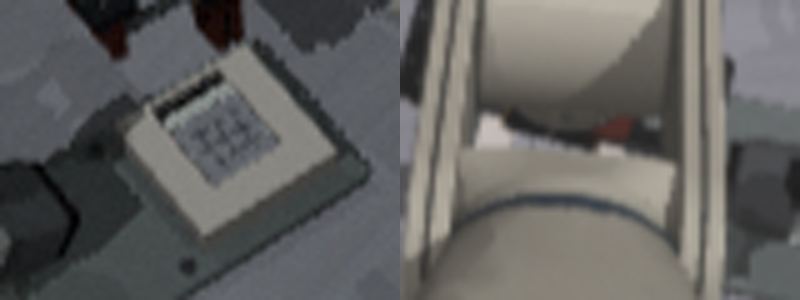

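The plate lies gridded face up in the pocket, level with the block by eye. I'll press once more at the low end and the high end to verify flushness, and compare the z readings.

Run:
```python
from rob import *
from vis import *
c,s=np.cos(NE['yaw']),np.sin(NE['yaw'])
def at(u,v,z): return [NE['xy'][0]+c*u-s*v,NE['xy'][1]+s*u+c*v,z]
q=quat(NE['yaw'],0,1)
movel(at(-.012,0,.045),q,v=.2)
for u in(-.012,.013):
    movel(at(u,0,.045),q,v=.1); wait(.1); f0=get_ft_force()
    h=movel(at(u,0,.022),q,v=.03,until_force=5); z1=get_tcp_pos()[2]
    movel(at(u,0,z1-.006),q,v=.03,until_force=30); wait(.1); print(u,h,z1,"pressed",get_tcp_pos()[2],(get_ft_force()-f0)[2])
    movel(at(u,0,.045),q,v=.12)
print(get_time())
# scanner geometry in station frame relative to the nest
def loc(P): d=np.array(P)[:2]-NE['xy']; return np.array([c*d[0]+s*d[1],-s*d[0]+c*d[1],P[2]])*1000
for nm,ps,pt in(("trig tip",(175.7,185.8),(304,231)),):
    P,e=tri(ps,pt); print(nm,loc(P),e)
for z in(.19,.2,.21): print(z,"cap top cam",loc(cast("top",(315.5,231.5),z)[0]),"cap scene",loc(cast("scene",(164.5,191.5),z)[0]),"trigtip scene",loc(cast("scene",(175.7,186.3),z)[0]))
```

```text
-0.012 True 0.03229979435606488 pressed 0.03228009147979832 15.208075964688216
0.013 True 0.032325776660827685 pressed 0.03230078901679835 13.017230202602462
24.3167
trig tip [  -4.4331 -144.617   199.6564] 0.0018228677529955476
0.19 cap top cam [   3.3594 -179.849   190.    ] cap scene [ -12.8121 -175.4002  190.    ] trigtip scene [  -8.892  -142.6695  190.    ]
0.2 cap top cam [   2.1642 -178.3403  200.    ] cap scene [  -6.3254 -177.1051  200.    ] trigtip scene [  -2.4435 -144.6944  200.    ]
0.21 cap top cam [   0.969  -176.8316  210.    ] cap scene [   0.1614 -178.8099  210.    ] trigtip scene [   4.0049 -146.7192  210.    ]
```

Both ends press to the same height (32.30 and 32.32 mm), so the plate is flush. The cap gives the grip at y ≈ -178 mm from the nest and x ≈ 0. Now I squeeze the trigger.

Run:
```python
from rob import *
import cv2
c,s=np.cos(NE['yaw']),np.sin(NE['yaw'])
def at(u,v,z): return [NE['xy'][0]+c*u-s*v,NE['xy'][1]+s*u+c*v,z]
q=quat(NE['yaw'],0,1)
movel(at(0,0,.31),q,v=.25); command_gripper(1.0)
movel(at(.0005,-.1725,.31),q,v=.25)
a=read_camera("top");b=read_camera("scene")
wait(.1); h=movel(at(.0005,-.1725,.170),q,v=.08,until_force=5); print("blocked" if h else "clear",get_tcp_pos(),get_time())
b2=read_camera("scene")
cv2.imwrite("pics/trig.png",cv2.cvtColor(np.hstack([cv2.resize(b[150:240,130:230],(400,360),interpolation=2),cv2.resize(b2[150:240,130:230],(400,360),interpolation=2)]),cv2.COLOR_RGB2BGR))
```

```text
clear [ 0.46   -0.1905  0.1704] 29.8417
```

View pics/trig.png

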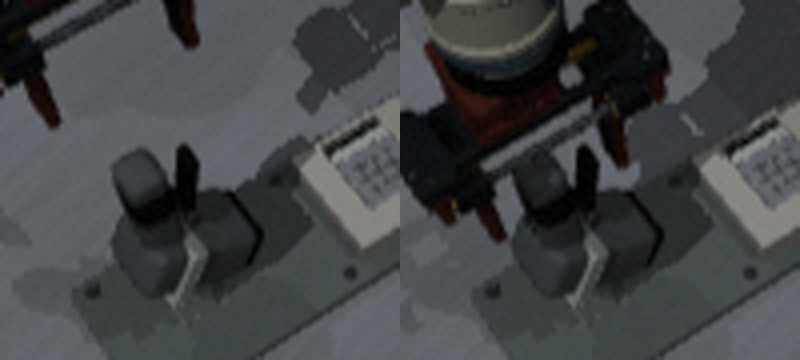

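The fingers straddle the grip and trigger, one on each side, with no contact. Now I close, hold and release.

Run:
```python
from rob import *
import cv2
f0=get_ft_force(); command_gripper(0.40); wait(.6)
print("squeezed width mm",get_grip_width()*88,get_ft_force()-f0,get_tcp_pos(),get_time())
b1=read_camera("scene"); 
command_gripper(1.0); wait(.2); print("open",get_grip_width()*88,get_ft_force()-f0)
t=np.array(get_tcp_pos()); movel(t+[0,0,.13],v=.12); wait(.2); print(get_ft_force(),get_time())
b2=read_camera("scene")
cv2.imwrite("pics/sq.png",cv2.cvtColor(np.hstack([cv2.resize(b[150:240,150:250],(400,360),interpolation=2) for b in(b1,b2)]),cv2.COLOR_RGB2BGR))
```

```text
squeezed width mm 39.26428974056005 [ -5.3148 -14.5391   0.4627] [ 0.4591 -0.193   0.1701] 31.3083
open 88.35334268852365 [-0.2632  0.9249 -0.5171]
[-0.1103 -0.5681 -0.0661] 33.8833
```

View pics/sq.png

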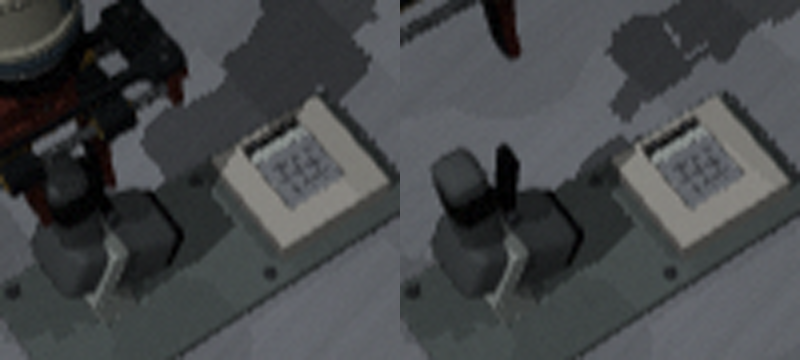

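The gripper stalled at 39 mm against a 35 mm command. That is about the expected 41 mm, and the trigger side pushed back with over 14 N, against the 6 N spring, so the trigger was on its stop. The last picture shows it sprung back and the plate seated, so I'm handing in.

```bash
python3 -c "
from station import *
print(get_time(),get_qvel(),get_ft_force()); job_done()"
```

```text
33.9333 [ 2.88996300e-04 -2.65763333e-03 -4.42116425e-03 -1.28967513e-03
  1.61948710e-03  6.23915018e-05] [-0.32612836 -0.5873761  -0.05676186]
the job is handed in; nothing more can be done
```

The square plate is seated gridded face up in the pocket, the trigger has been squeezed and released, and I handed the job in at about 34 s of 58 s. No verdict came back.

**Plate:** I gripped it by its free sides and lowered its low edge into the pocket at 25° tilt. I centred it by touching both side walls, pushed the jaw back, tipped the plate in and pressed it flush. Pressing at the two ends stopped at 32.28 and 32.30 mm. Nominal block top is 32 mm, so the plate is level and flush to about 0.3 mm.

**Trigger:** I squeezed it against the grip and held it for over 0.6 s. The fingers stalled at 39 mm with about 14.5 N on the trigger side, where roughly 41 mm and 6 N were expected. I take that as the trigger being on its stop; I had no direct reading of its angle. The final picture shows it sprung back and the plate still seated, with the gripper clear of everything.

**What disagreed:**
- The two cameras differed by 1–2 mm; averaging them and feeling the floor and side walls resolved this.
- On the first push, the arm gave about 2.7 mm against the jaw, leaving almost no clearance at the fixed wall. I tipped the plate back and pushed further.
- The presses read 7–15 N afterwards, less than the 22–30 N stop I set.
- I did not re-measure the bottle, cup, slide box or disc at the end. I planned no contact with them, and none showed in the force readings I took.

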